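Take the pile on the sample jar apart and put each thing away

ROBOT

A 6-joint arm with a two-finger parallel gripper is mounted at the origin on a cart in front of the work surface, level with it; the furniture and walls round the work are solid. World frame = base frame: x ahead of the robot, y to its left, z up, the work surface at z = 0. Lengths are in m, angles in rad, forces in N, time in s.
With the tool pointing down it reaches from about 0.325 to 0.925 m from the base axis. Payload 3.1 kg.
Tool frame: the origin (TCP) lies midway between the tips of the shut fingers; the grasp point (between the pads) lies 19 mm behind it; z points along the fingers, y is the line along which they close (so a half turn about z gives the same grasp; the last joint's range is limited). The gripper opens to 85 mm and grips with 20 to 120 N. Pads are 22 mm wide; open, the fingers measure 114 mm over their backs; the gripper's body (76 mm by 85 mm) begins 54 mm behind the grasp point. The pads swing forward as they close: fully open they stand 13 mm farther back than shut.
Start: joints at [-1.3, 0.217, 1.613, -0, 1.311, -0.112], TCP at [0.233, -0.58, 0.231] pointing down, gripper open.
Joint ranges: [-2.75, 2.75], [-0.78, 2.1], [0.31, 2.55], [-1.13, 4.27], [0.13, 2.63], [-2.58, 2.58]. Speed limits (rad/s): [2.79, 2.79, 3.14, 3.14, 3.14, 3.14].

INTERFACE

Orientations are given as a rotation vector (axis times angle).
In Python, from rig import env gives the robot as it stands. The module is installed in compiled form; this text tells all that it offers.
- The arm moves only by the shell command python3 -m handwheel 'ROWS' [FORCE]. ROWS is JSON, a list of rows, each an object of numbers: "x", "y", "z": the shift along the tool's x, y, z in mm; "rx", "ry", "rz": the turn, a rotation vector about the tool's x, y, z in degrees; "jaw": the gripper command: -1 is fully open, 1 is shut, values between are in proportion. In form: [{"x": .., "y": .., "z": .., "rx": .., "ry": .., "rz": .., "jaw": ..}, ...]. A call has 1 to 10 rows; each row is the pose to reach, as a shift and turn from the pose commanded when the call began, along the tool's axes at that moment; what a row does not reach only later rows make up. A row lasts 1/8 s, in which the tool goes at most 62.5 mm and 10.7 degrees, less where a joint would pass 70% of its speed; a pose out of reach is approached as far as the arm can. A call with a gripper value outside its range is refused whole. The fingers move at their own pace and stop on an object; FORCE is the grip in N (left out, the last holds). Time passes only in rows, so rows that repeat a pose let the fingers close. It gives the time, the measured TCP pose, the force, the opening and the grip force at its end, in the units of the state.
- env.state(): the state, without advancing time (a new reading comes with each control period).
- env.get_image(name): name is "side" or "top" or "wrist"; returns a dict with "pixels" (384x512x3 uint8, red, green, blue), "fovy" (degrees; the focal length in pixels is half the picture's height over the tangent of half this angle, whatever the lens; pixels are square), "cx", "cy" (the principal point, pixels), "distortion" ([k1, k2, p1, p2, k3] as OpenCV has them; the pictures are not rectified), "eye" and "orientation" of the camera in the world; the wrist camera has in their place "tool_from_camera" (4x4, takes a point from camera to tool coordinates, whose origin is the TCP and whose axes are the flange's). Camera axes: x right, y down, z forward; pixel columns grow to the right and rows downward; lengths in m; the calibration is good to about 2 mm. A picture is of the moment at which its call begins: read the wrist's pose just before it. There is no depth.
- env.job_done(): hands the job in; it is judged then, once.
The state is a dict: "time_s": time; "joint_positions": joint angles; "dq": joint speeds; "joint_efforts": joint torques, N m; "position": TCP position; "tcp_rot": TCP orientation; "wrist_force": force on the tool from outside, world axes, zero at the start; "torque": the same for the moment, N m; "width": finger opening in m; "finger_force": force on a finger pad.
Only numpy, scipy, OpenCV 4.12 (cv2) and the standard library are available. Lean on these libraries where they do the work, as an engineer would, in place of code of your own. Each camera call takes 0.05 s, during which the arm holds its last target. There are 200 camera calls.

TASK

Some things have been piled up on the sample jar. Take the pile apart from the top down, one thing at a time, putting each thing away before you lift the next: the brass weight upright into the round recess of the wooden block, the black rubber stopper upright into the yellow dish, the tin lid centred on the sample tin that is filled with black bitumen (not on the empty one), and last the jar upright on the middle of the blue mat. Leave both sample tins standing upright on the bench.

Things in the scene. Friction and masses are not known exactly. Their poses are not given: they have to be found in the camera images.
- brass_weight: Loose brass laboratory weight with a knob, top of the pile at the start: 25 mm diameter, 34 mm high, about 50 g; it may be gripped as a plain 25 mm upright cylinder over its whole height. Origin: centre of its underside, z up.
- stopper: Loose black rubber stopper, second from the top: tapered, 33 mm diameter at its flat top, about 27 mm at its underside, 25 mm high, about 30 g. Origin: centre of its underside, z up.
- lid: Loose silver-coloured round tin lid, third from the top, lying directly on the jar: 58 mm diameter, 10 mm high, flat, about 50 g. Origin: centre of its underside, z up.
- jar: Loose closed sample jar with a white lid that stays on, at the bottom of the pile and standing on the bench (a similar jar at the back of the bench is not meant): 66 mm diameter, 84 mm high, about 250 g, smooth and upright, best gripped across its diameter in the upper half. Origin: centre of its underside, z up.
- weight_block: Fixed wooden block, 76 x 76 mm, 14 mm high, with one round recess of 45 mm diameter and 5 mm depth in the middle, lined with grey felt; a weight in it stands 9 mm above the bench. Origin: centre of its underside, z up.
- stopper_dish: Fixed shallow round yellow plastic dish, 72 mm outside diameter, 5 mm high, wall 3.5 mm thick, inner floor 2.5 mm above the bench. Origin: centre of its underside, z up.
- jar_mat: Fixed round blue mat, 92 mm diameter, 4 mm thick. Origin: centre of its underside, z up.
- full_tin: Loose open silver-coloured sample tin filled with black bitumen, so that it looks black from above: 57 mm diameter, 35 mm high, about 250 g. The lid lies on its rim, 35 mm above the bench. Origin: centre of its underside, z up.
- empty_tin: Loose open sample tin of the same size (57 mm diameter, 35 mm high, about 150 g) that is empty: bright metal inside. Nothing is to be put on it. Origin: centre of its underside, z up.
Mind the look-alikes: they are no part of the job. Leave any purple look-alike of the lid alone. There is more than one size of the stopper; the job needs the smaller.

How it is judged:
By the outcome, as a careful person would: the job done as asked, in the order asked, and still so for the second after the job is handed in, with the robot touching nothing.
It also fails if it takes over 118 s, if anything falls off the work surface, if the arm or the gripper's body presses on something with over 40 N, if the wrist force passes 120 N, or if a joint passes its speed limit or range.

## Working session

There is one attempt and no reset: what is moved stays moved. The work goes in short steps, Python scripts to look and compute and a shell command to move; the robot and the scene stay as the last step left them, time stands still between calls to the robot, and variables do not carry over. Pictures are saved under pics/ and viewed, at most 14 in all, crops included, and the job is handed in when it is done.

```bash
mkdir -p pics
cat > h.py <<'E'
import numpy as np, cv2
from rig import env
from scipy.spatial.transform import Rotation as R
def cam(name):
    s=env.state(); im=env.get_image(name); p=im["pixels"]; h=p.shape[0]
    f=h/2/np.tan(np.radians(im["fovy"])/2)
    im["K"]=np.array([[f,0,im["cx"]],[0,f,im["cy"]],[0,0,1]])
    im["D"]=np.array(im["distortion"],float)
    if name=="wrist":
        T=np.eye(4);T[:3,:3]=R.from_rotvec(s["tcp_rot"]).as_matrix();T[:3,3]=s["position"]
        T=T@np.array(im["tool_from_camera"]); im["E"]=T[:3,3]; im["R"]=T[:3,:3]
    else:
        im["E"]=np.array(im["eye"]); o=np.array(im["orientation"]); im["R"]=o if o.shape==(3,3) else R.from_rotvec(o).as_matrix()
    return im
def rays(im,px):
    u=cv2.undistortPoints(np.array(px,float).reshape(-1,1,2),im["K"],im["D"]).reshape(-1,2)
    return np.c_[u,np.ones(len(u))]@im["R"].T
def plane(im,px,z):
    d=rays(im,px); t=(z-im["E"][2])/d[:,2]; return im["E"]+d*t[:,None]
def save(im,n,scale=1,crop=None):
    p=im["pixels"]
    if crop: p=p[crop[1]:crop[3],crop[0]:crop[2]]
    cv2.imwrite("pics/"+n,cv2.resize(p[...,::-1],None,fx=scale,fy=scale,interpolation=cv2.INTER_CUBIC))
E
python3 - <<'E'
from h import *
import pickle
for n in("top","side"):
    im=cam(n); save(im,n+"0.png",1.5); pickle.dump(im,open(n+"0.pkl","wb"))
    print(n,im["E"],im["orientation"],im["fovy"],im["D"])
s=env.state();print(s)
E
```

```text
top [0.38723611 0.03781847 1.01711819] [-2.18230463  2.13773312 -0.15044958] 53.45826555500861 [-0.12216528  0.          0.          0.          0.        ]
side [0.1699081  0.59289648 0.63825893] [-0.6907713   2.57811914 -1.21045734] 55.22401725697654 [-0.0028728  0.         0.         0.         0.       ]
{'time_s': 0.1, 'joint_positions': array([-1.30020788e+00,  2.17704679e-01,  1.61477948e+00, -1.85198375e-05,
        1.31131790e+00, -1.12229957e-01]), 'dq': array([ 0.00195676, -0.00148955, -0.00215599,  0.00136199,  0.00048238,
       -0.00177502]), 'joint_efforts': array([-3.12087532e-04, -3.98074687e+01, -3.04970884e+01, -1.07025573e-04,
        4.20287572e-03,  2.33040083e-05]), 'position': array([ 0.23325895, -0.57904169,  0.23007973]), 'tcp_rot': array([-3.08205582e+00, -5.97253209e-01,  3.02315195e-04]), 'wrist_force': array([ 0.11754382,  1.04027903, -0.2120318 ]), 'torque': array([ 0.03776576, -0.03065287, -0.03280143]), 'finger_force': 0.0, 'width': 0.08554122245148135}
```

View pics/top0.png

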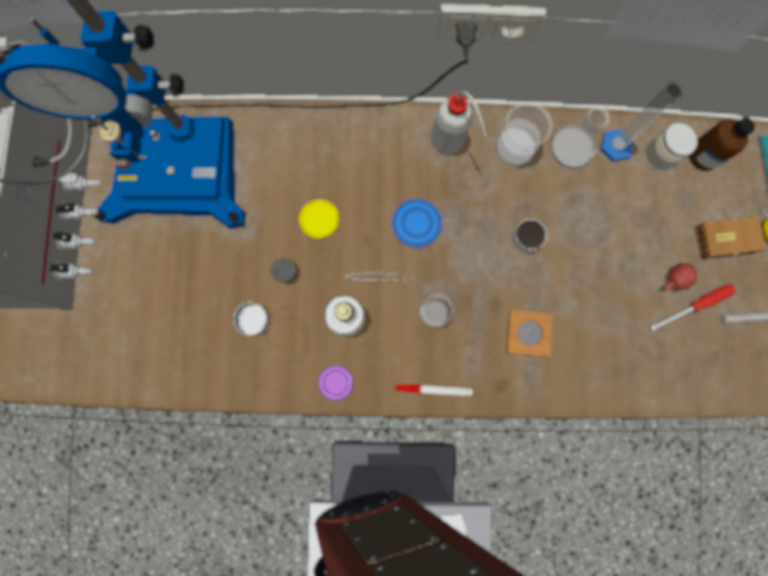

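View pics/side0.png

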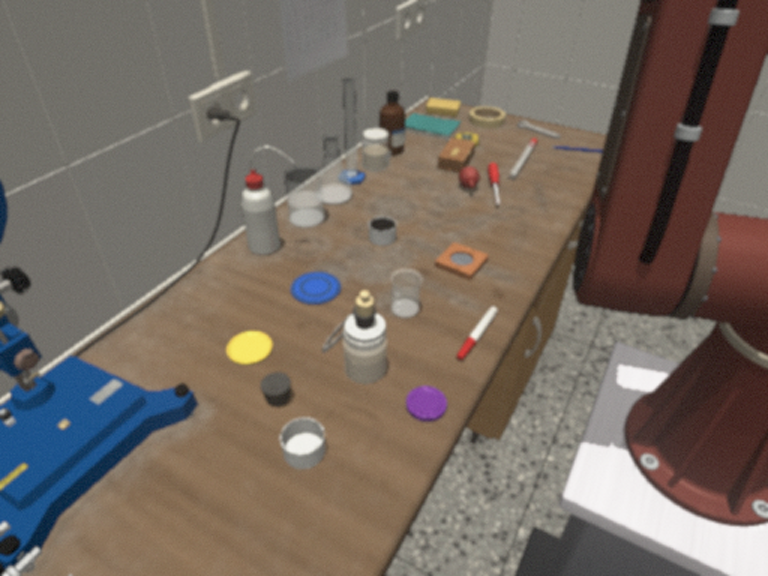

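The top view (×1.5 picture) shows:
- pile at (345,316)
- bitumen tin at (530,235)
- empty tin at (251,319)
- block at (530,333), with its recess at (530,333)
- yellow dish at (319,218)
- blue mat at (417,222)
- decoy stopper at (284,270), purple lid at (335,382), glass beaker at (436,311)

The side view agrees: the pile stands at (365,345), with the brass knob at (365,300).

Run:
```python
from h import *
import pickle
t=pickle.load(open("top0.pkl","rb")); s=pickle.load(open("side0.pkl","rb"))
def blob(im,lo,hi,c,r=30):
    hsv=cv2.cvtColor(im["pixels"],cv2.COLOR_RGB2HSV); m=cv2.inRange(hsv,lo,hi)
    n,l,st,ce=cv2.connectedComponentsWithStats(m)
    c=np.array(c)/1.5; ok=[i for i in range(1,n) if np.hypot(*(ce[i]-c))<r and st[i,4]>15]
    i=max(ok,key=lambda i:st[i,4]); return ce[i],st[i]
def edges(im,st,z): # size check along rows/cols
    x,y,w,h,a=st; p=plane(im,[[x-.5,y+h/2-.5],[x+w-.5,y+h/2-.5],[x+w/2-.5,y-.5],[x+w/2-.5,y+h-.5]],z); return np.hypot(*(p[0]-p[1])[:2]),np.hypot(*(p[2]-p[3])[:2])
for n,im,lo,hi,c,z in [("dish",t,(22,150,120),(35,255,255),(319,218),.005),("mat",t,(100,120,80),(125,255,255),(417,222),.004),
  ("block",t,(5,150,120),(16,255,255),(530,333),.014),("tinblack",t,(0,0,0),(180,255,60),(530,235),.032),
  ("weight",t,(15,60,120),(32,200,255),(345,311),.153),("jartop/lid",t,(0,0,150),(180,50,255),(345,316),.094),
  ("empty",t,(0,0,130),(180,50,255),(251,319),.03),
  ("dish s",s,(22,150,120),(35,255,255),(249,347),.005),("mat s",s,(100,120,80),(125,255,255),(316,288),.004),("weight s",s,(15,60,60),(32,220,255),(365,300),.15)]:
    try:
        ce,st=blob(im,lo,hi,c,12); print(n,ce.round(1),st,plane(im,[ce],z).round(4)[0],np.round(edges(im,st,z),3))
        if n=="weight": a=ce
        if n=="weight s": b=ce
    except Exception as e: print(n,e)
# pile via two views: knob tops read by hand
from numpy.linalg import lstsq
def tri(p,q):
    d1=rays(t,[p])[0];d2=rays(s,[q])[0];k=lstsq(np.c_[d1,-d2],s["E"]-t["E"],rcond=None)[0]
    return t["E"]+d1*k[0],s["E"]+d2*k[1]
print(tri((345/1.5,311/1.5),(365/1.5,296/1.5)))
save(t,"topc.png",5,(150,130,310,250))
```

```text
dish [212.2 145.5] [199 133  27  27 581] [0.6538 0.1593 0.005 ] [0.074 0.076]
mat [277.6 148.2] [262 133  32  31 786] [ 0.6501 -0.0192  0.004 ] [0.088 0.087]
block [352.1 222.7] [339 208  28  28 369] [ 0.45   -0.2198  0.014 ] [0.076 0.075]
tinblack [353.3 151.6] [347 149  14   6  59] [ 0.6393 -0.2211  0.032 ] [0.038 0.017]
weight [230.4 206.7] [225 203  10  10  44] [0.4725 0.0948 0.153 ] [0.023 0.023]
jartop/lid [228.3 209.8] [217 197  25  26 427] [0.4705 0.1036 0.094 ] [0.061 0.063]
empty [167.1 212.3] [155 201  23  23 376] [0.4661 0.2678 0.03  ] [0.061 0.06 ]
dish s [165.8 233.8] [152 222  29  21 133] [0.6498 0.1657 0.005 ] [0.069 0.071]
mat s [210.  191.5] [195 182  31  20 497] [ 0.6513 -0.0183  0.004 ] [0.084 0.086]
weight s max() iterable argument is empty
(array([0.47184945, 0.09625665, 0.14381766]), array([0.47430811, 0.09745002, 0.14413574]))
```

View pics/topc.png

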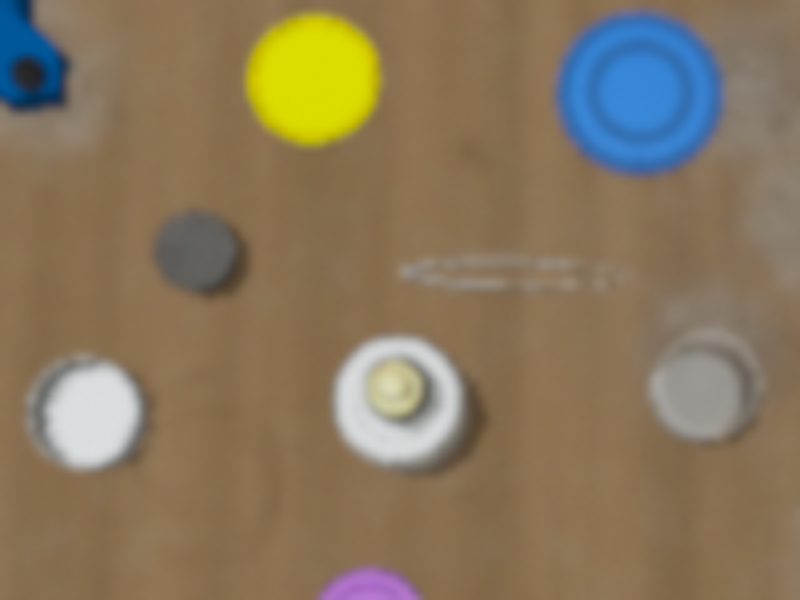

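```bash
python3 -m handwheel '[{"x":474,"y":-536,"z":-30,"rz":21.9},{"x":474,"y":-536,"z":-30,"rz":21.9},{"x":474,"y":-536,"z":-30,"rz":21.9},{"x":474,"y":-536,"z":-30,"rz":21.9},{"x":474,"y":-536,"z":-30,"rz":21.9},{"x":474,"y":-536,"z":-30,"rz":21.9},{"x":474,"y":-536,"z":-30,"rz":21.9},{"x":474,"y":-536,"z":-30,"rz":21.9},{"x":474,"y":-536,"z":-30,"rz":21.9},{"x":474,"y":-536,"z":-30,"rz":21.9}]' 30
python3 - <<'E'
from h import *
im=cam("wrist"); print(np.round(im["tool_from_camera"],3)); s=env.state();print(s["position"],R.from_rotvec(s["tcp_rot"]).as_matrix().round(3)); save(im,"w1.png",1)
E
```

```text
[[ 0.    -0.961 -0.277  0.07 ]
 [ 1.     0.     0.001  0.   ]
 [-0.001 -0.277  0.961 -0.142]
 [ 0.     0.     0.     1.   ]]
[ 0.23329475 -0.57915164  0.23023032] [[ 0.928  0.373 -0.   ]
 [ 0.373 -0.928  0.002]
 [ 0.    -0.002 -1.   ]]$[0]: bad value
```

```bash
python3 -m handwheel '[{"x":474,"y":-536,"z":-30,"rx":0,"ry":0,"rz":21.9,"jaw":-1},{"x":474,"y":-536,"z":-30,"rx":0,"ry":0,"rz":21.9,"jaw":-1},{"x":474,"y":-536,"z":-30,"rx":0,"ry":0,"rz":21.9,"jaw":-1},{"x":474,"y":-536,"z":-30,"rx":0,"ry":0,"rz":21.9,"jaw":-1},{"x":474,"y":-536,"z":-30,"rx":0,"ry":0,"rz":21.9,"jaw":-1},{"x":474,"y":-536,"z":-30,"rx":0,"ry":0,"rz":21.9,"jaw":-1},{"x":474,"y":-536,"z":-30,"rx":0,"ry":0,"rz":21.9,"jaw":-1},{"x":474,"y":-536,"z":-30,"rx":0,"ry":0,"rz":21.9,"jaw":-1}]' 30
```

```text
time_s: 1.15
position: [0.4009, -0.1071, 0.2524]
tcp_rot: [3.141, 0.0, 0.001]
wrist_force: [1.3, 1.3, 0.3]
width: 0.0852
finger_force: 0.0
```

```bash
python3 -m handwheel '[{"x":72,"y":-203,"z":0,"rx":0,"ry":0,"rz":0,"jaw":-1},{"x":72,"y":-203,"z":0,"rx":0,"ry":0,"rz":0,"jaw":-1},{"x":72,"y":-203,"z":0,"rx":0,"ry":0,"rz":0,"jaw":-1},{"x":72,"y":-203,"z":0,"rx":0,"ry":0,"rz":0,"jaw":-1},{"x":72,"y":-203,"z":0,"rx":0,"ry":0,"rz":0,"jaw":-1},{"x":72,"y":-203,"z":0,"rx":0,"ry":0,"rz":0,"jaw":-1},{"x":72,"y":-203,"z":0,"rx":0,"ry":0,"rz":0,"jaw":-1}]' 30
python3 - <<'E'
from h import *
import pickle
im=cam("wrist"); pickle.dump(im,open("w1.pkl","wb")); s=env.state();print(s["position"]); save(im,"w1.png",1.5)
E
```

```text
time_s: 2.02
position: [0.4722, 0.0929, 0.2521]
tcp_rot: [3.141, -0.002, -0.0]
wrist_force: [-0.0, -0.5, 0.1]
width: 0.0857
finger_force: 0.0
[0.47231892 0.0928343  0.25220813]
```

View pics/w1.png

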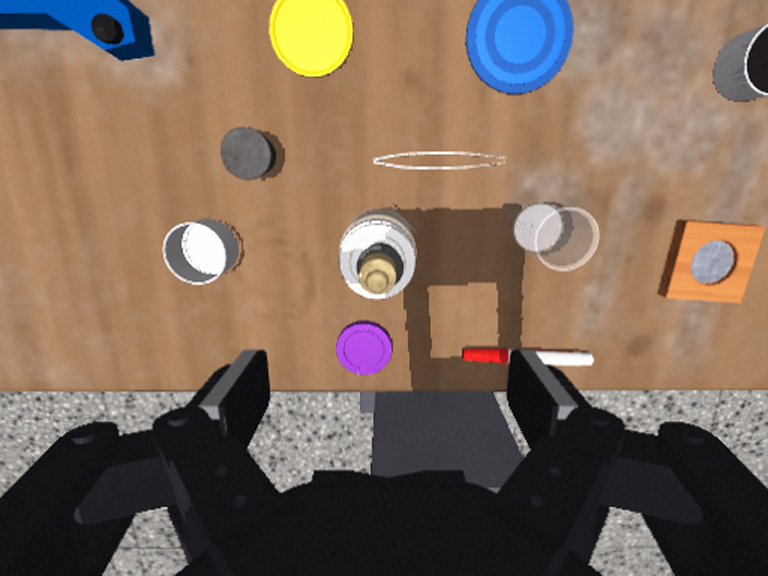

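The wrist view shows the pile at (378,260) with the knob at (378,265). The block recess is at (713,262) and the dish at (311,32). I'll measure it closer.

Run:
```python
from h import *
import pickle
im=pickle.load(open("w1.pkl","rb")); save(im,"w1c.png",8,(215,130,290,205))
def blob(lo,hi,c,r,z,n):
    hsv=cv2.cvtColor(im["pixels"],cv2.COLOR_RGB2HSV); m=cv2.inRange(hsv,lo,hi)
    k,l,st,ce=cv2.connectedComponentsWithStats(m); c=np.array(c)/1.5
    ok=[i for i in range(1,k) if np.hypot(*(ce[i]-c))<r]
    if not ok: print(n,"none");return
    i=max(ok,key=lambda i:st[i,4]); print(n,ce[i].round(1),st[i],plane(im,[ce[i]],z).round(4)[0])
blob((12,70,60),(30,255,255),(378,270),10,.145,"brass")
blob((5,150,80),(14,255,255),(713,262),15,.012,"block")
blob((90,0,90),(130,60,200),(713,262),8,.009,"recess")
blob((22,150,120),(35,255,255),(311,32),12,.005,"dish")
blob((100,120,80),(125,255,255),(520,42),12,.004,"mat")
```

```text
brass [251.5 181.8] [239 168  25  28 547] [0.4779 0.099  0.145 ]
block [473.3 173.2] [ 439  147   71   55 2198] [ 0.456  -0.2208  0.012 ]
recess [474.4 174.1] [461 161  27  27 542] [ 0.4539 -0.2251  0.009 ]
dish [207.1  22.9] [ 179    0   57   51 2424] [0.6514 0.1578 0.005 ]
mat [345.5  27.7] [ 311    0   71   63 3728] [ 0.6462 -0.0199  0.004 ]
```

View pics/w1c.png

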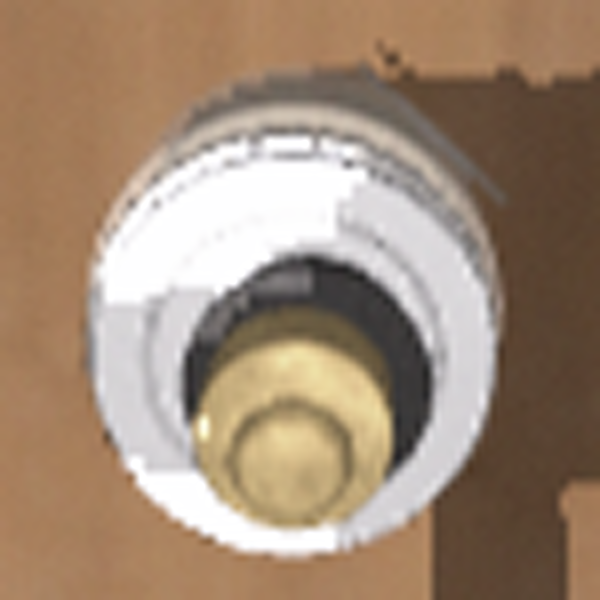

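Knob top at crop (293,462), stopper disc centred near (310,385), lid near (295,350).

Run:
```python
from h import *
import pickle
im=pickle.load(open("w1.pkl","rb"))
for n,px,z in (("knob",(293,462),.153),("stop",(310,385),.119),("stopL",(185,385),.119),("stopR",(435,385),.119),("lid",(295,348),.094),("lidL",(92,348),.094),("lidR",(498,348),.094)):
    print(n,plane(im,[np.array(px)/8+(214.5,129.5)],z)[0].round(4))
```

```text
knob [0.4747 0.0992 0.153 ]
stop [0.4757 0.0978 0.119 ]
stopL [0.4757 0.1143 0.119 ]
stopR [0.4756 0.0814 0.119 ]
lid [0.475  0.1004 0.094 ]
lidL [0.475  0.1294 0.094 ]
lidR [0.475  0.0715 0.094 ]
```

```bash
python3 -m handwheel '[{"x":2.5,"y":-6,"z":50,"rx":0,"ry":0,"rz":0,"jaw":-1},{"x":2.5,"y":-6,"z":85,"rx":0,"ry":0,"rz":0,"jaw":-1},{"x":2.5,"y":-6,"z":110,"rx":0,"ry":0,"rz":0,"jaw":-1},{"x":2.5,"y":-6,"z":126,"rx":0,"ry":0,"rz":0,"jaw":-1},{"x":2.5,"y":-6,"z":126,"rx":0,"ry":0,"rz":0,"jaw":-1},{"x":2.5,"y":-6,"z":126,"rx":0,"ry":0,"rz":0,"jaw":-0.2},{"x":2.5,"y":-6,"z":126,"rx":0,"ry":0,"rz":0,"jaw":0}]' 20
python3 - <<'E'
from h import *
im=cam("wrist"); print(env.state()["width"]); save(im,"w2.png",3,(160,130,360,310))
E
```

```text
time_s: 2.95
position: [0.4763, 0.1001, 0.1277]
tcp_rot: [-3.141, -0.001, -0.005]
wrist_force: [-0.3, 0.7, 0.4]
width: 0.0515
finger_force: 0.0
0.044176533905030325
```

View pics/w2.png

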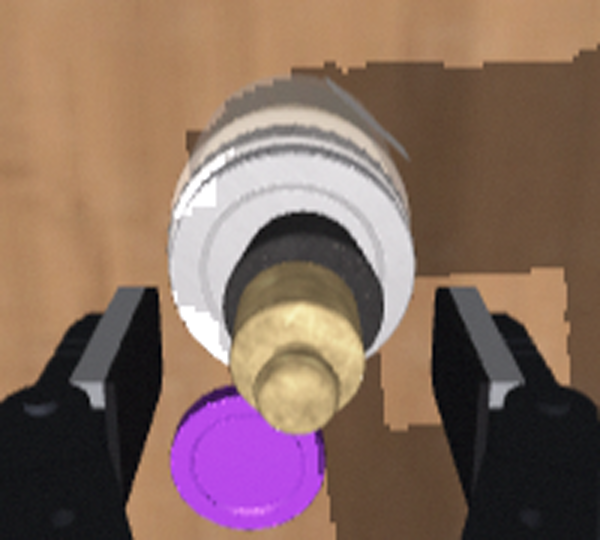

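The weight (297,390) lies centred between the pads, whose edges are at 160 and 435. I'll close on it and lift.

```bash
python3 -m handwheel '[{"x":0,"y":0,"z":0,"rx":0,"ry":0,"rz":0,"jaw":0.3},{"x":0,"y":0,"z":0,"rx":0,"ry":0,"rz":0,"jaw":1},{"x":0,"y":0,"z":0,"rx":0,"ry":0,"rz":0,"jaw":1},{"x":0,"y":0,"z":0,"rx":0,"ry":0,"rz":0,"jaw":1},{"x":0,"y":0,"z":-5,"rx":0,"ry":0,"rz":0,"jaw":1},{"x":0,"y":0,"z":-25,"rx":0,"ry":0,"rz":0,"jaw":1},{"x":0,"y":0,"z":-60,"rx":0,"ry":0,"rz":0,"jaw":1},{"x":0,"y":0,"z":-60,"rx":0,"ry":0,"rz":0,"jaw":1}]' 20
python3 - <<'E'
from h import *
im=cam("wrist"); print(env.state()["position"]); save(im,"w3.png",2,(120,90,400,330))
E
```

```text
time_s: 4.0
position: [0.4773, 0.1003, 0.189]
tcp_rot: [-3.141, -0.001, -0.01]
wrist_force: [0.5, 0.3, -0.8]
width: 0.0241
finger_force: 19.7
[0.47584294 0.10015754 0.18712872]
```

View pics/w3.png

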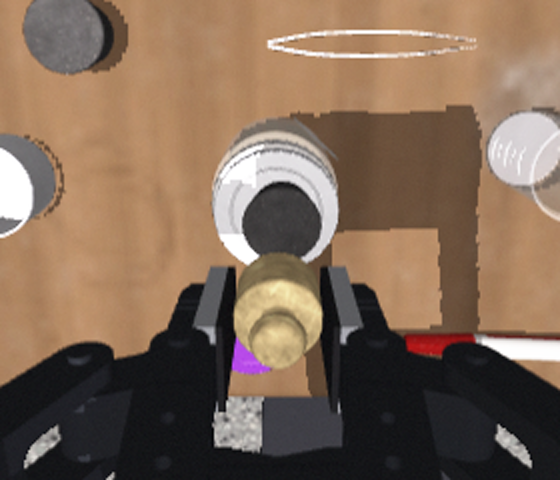

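```bash
python3 -m handwheel '[{"x":0,"y":40,"z":0,"rx":0,"ry":0,"rz":0,"jaw":1},{"x":-24,"y":90,"z":0,"rx":0,"ry":0,"rz":0,"jaw":1},{"x":-24,"y":140,"z":0,"rx":0,"ry":0,"rz":0,"jaw":1},{"x":-24,"y":190,"z":0,"rx":0,"ry":0,"rz":0,"jaw":1},{"x":-24,"y":240,"z":0,"rx":0,"ry":0,"rz":0,"jaw":1},{"x":-24,"y":290,"z":0,"rx":0,"ry":0,"rz":0,"jaw":1},{"x":-24,"y":322,"z":30,"rx":0,"ry":0,"rz":0,"jaw":1},{"x":-24,"y":322,"z":60,"rx":0,"ry":0,"rz":0,"jaw":1},{"x":-24,"y":322,"z":60,"rx":0,"ry":0,"rz":0,"jaw":1},{"x":-24,"y":322,"z":60,"rx":0,"ry":0,"rz":0,"jaw":1}]' 20
cat >> h.py <<'E'
def blob(im,lo,hi,c,r,z,n):
    hsv=cv2.cvtColor(im["pixels"],cv2.COLOR_RGB2HSV); m=cv2.inRange(hsv,lo,hi)
    k,l,st,ce=cv2.connectedComponentsWithStats(m)
    ok=[i for i in range(1,k) if np.hypot(*(ce[i]-np.array(c)))<r]
    if not ok: print(n,"none");return
    i=max(ok,key=lambda i:st[i,4]); x,y,w,h,a=st[i]
    e=plane(im,[[x-.5,y+h/2-.5],[x+w-.5,y+h/2-.5],[x+w/2-.5,y-.5],[x+w/2-.5,y+h-.5]],z)
    print(n,ce[i].round(1),st[i],plane(im,[ce[i]],z).round(4)[0],"mid",((e[0]+e[1])/2)[1].round(4),((e[2]+e[3])/2)[0].round(4),"size",np.hypot(*(e[0]-e[1])[:2]).round(4),np.hypot(*(e[2]-e[3])[:2]).round(4))
E
python3 - <<'E'
from h import *
im=cam("wrist"); print(env.state()["position"]); save(im,"w4.png",1.2)
blob(im,(90,0,90),(130,60,200),(256,150),80,.009,"recess")
blob(im,(5,150,80),(14,255,255),(256,150),80,.014,"block")
E
```

```text
time_s: 5.3
position: [0.451, -0.2215, 0.126]
tcp_rot: [-3.141, -0.002, 0.001]
wrist_force: [0.7, -0.3, 0.9]
width: 0.024
finger_force: 19.9
[ 0.45173982 -0.22185836  0.12689499]
recess [260.8 182.1] [ 240  162   42   40 1304] [ 0.4538 -0.2242  0.009 ] mid -0.2239 0.4539 size 0.0417 0.041
block [269.3 185.4] [ 222  141   82   81 3204] [ 0.4518 -0.2324  0.014 ] mid -0.2258 0.4544 size 0.0798 0.0815
```

View pics/w4.png

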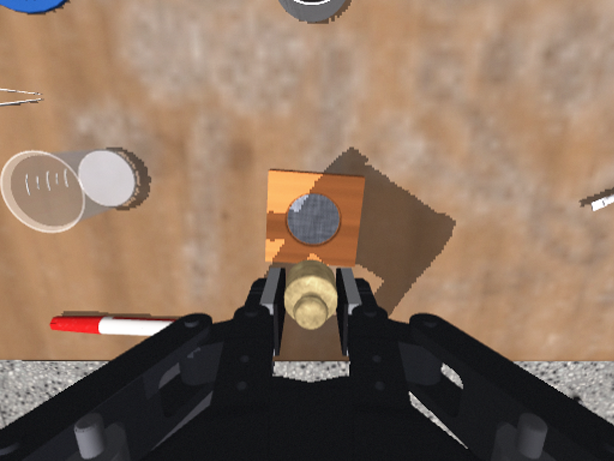

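Recess centre measured at (0.454,-0.224), and the weight is held upright. Lowering it now.

```bash
python3 -m handwheel '[{"x":3,"y":2,"z":40,"rx":0,"ry":0,"rz":0,"jaw":1},{"x":3,"y":2,"z":75,"rx":0,"ry":0,"rz":0,"jaw":1},{"x":3,"y":2,"z":95,"rx":0,"ry":0,"rz":0,"jaw":1},{"x":3,"y":2,"z":103,"rx":0,"ry":0,"rz":0,"jaw":1},{"x":3,"y":2,"z":106,"rx":0,"ry":0,"rz":0,"jaw":1},{"x":3,"y":2,"z":107.5,"rx":0,"ry":0,"rz":0,"jaw":1},{"x":3,"y":2,"z":108.5,"rx":0,"ry":0,"rz":0,"jaw":1},{"x":3,"y":2,"z":108.5,"rx":0,"ry":0,"rz":0,"jaw":1}]' 20
```

```text
time_s: 6.35
position: [0.4546, -0.2242, 0.0183]
tcp_rot: [3.141, 0.001, 0.001]
wrist_force: [-0.9, -0.5, -1.7]
width: 0.0242
finger_force: 19.9
```

```bash
python3 -m handwheel '[{"x":0,"y":0,"z":0.5,"rx":0,"ry":0,"rz":0,"jaw":0.2},{"x":0,"y":0,"z":0,"rx":0,"ry":0,"rz":0,"jaw":0},{"x":0,"y":0,"z":0,"rx":0,"ry":0,"rz":0,"jaw":-0.2},{"x":0,"y":0,"z":-30,"rx":0,"ry":0,"rz":0,"jaw":-0.3},{"x":0,"y":0,"z":-80,"rx":0,"ry":0,"rz":0,"jaw":-0.6},{"x":0,"y":0,"z":-120,"rx":0,"ry":0,"rz":0,"jaw":-0.6},{"x":0,"y":0,"z":-120,"rx":0,"ry":0,"rz":0,"jaw":-0.6}]' 20
python3 - <<'E'
from h import *
im=cam("wrist"); print(env.state()["position"]); save(im,"w5.png",2,(160,110,380,330))
blob(im,(12,70,60),(30,255,255),(256,170),60,.043,"brass")
E
```

```text
time_s: 7.22
position: [0.4572, -0.226, 0.1422]
tcp_rot: [3.136, 0.001, 0.012]
wrist_force: [0.1, 0.2, -0.3]
width: 0.0682
finger_force: 0.0
[ 0.45553276 -0.22487421  0.13972825]
brass [259.9 158. ] [     0      0    512    298 102944] [ 0.4879 -0.2282  0.043 ] mid -0.2254 0.4763 size 0.46 0.272
```

View pics/w5.png

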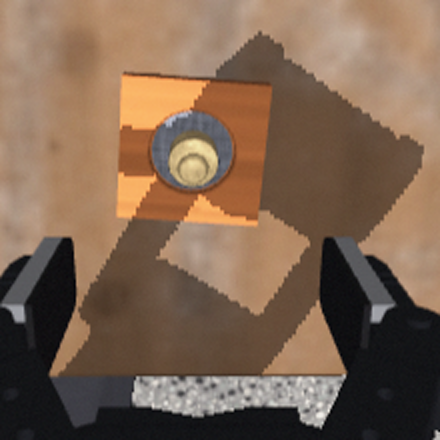

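The weight stands upright in the recess at crop (192,160). On to the stopper.

```bash
python3 -m handwheel '[{"x":0,"y":-40,"z":-30,"rx":0,"ry":0,"rz":0,"jaw":-0.6},{"x":20,"y":-95,"z":-45,"rx":0,"ry":0,"rz":0,"jaw":-0.6},{"x":20,"y":-150,"z":-45,"rx":0,"ry":0,"rz":0,"jaw":-0.6},{"x":20,"y":-205,"z":-45,"rx":0,"ry":0,"rz":0,"jaw":-0.6},{"x":20,"y":-260,"z":-45,"rx":0,"ry":0,"rz":0,"jaw":-0.6},{"x":20,"y":-305,"z":-45,"rx":0,"ry":0,"rz":0,"jaw":-0.6},{"x":20,"y":-324,"z":-30,"rx":0,"ry":0,"rz":0,"jaw":-0.6},{"x":20,"y":-324,"z":-30,"rx":0,"ry":0,"rz":0,"jaw":-0.6},{"x":20,"y":-324,"z":-30,"rx":0,"ry":0,"rz":0,"jaw":-0.6}]' 20
python3 - <<'E'
from h import *
im=cam("wrist"); print(env.state()["position"]); save(im,"w6.png",3,(160,110,360,310))
import pickle;pickle.dump(im,open("w6.pkl","wb"))
blob(im,(0,0,0),(180,255,75),(250,170),30,.119,"stopper")
E
```

```text
time_s: 8.4
position: [0.4733, 0.0994, 0.1667]
tcp_rot: [3.141, 0.001, -0.004]
wrist_force: [0.4, -0.5, -0.1]
width: 0.068
finger_force: 0.0
[0.47386649 0.09918577 0.16731568]
stopper none
```

View pics/w6.png

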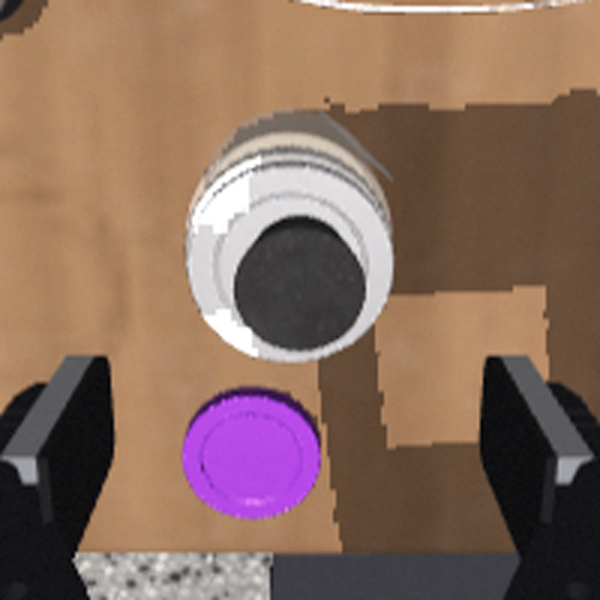

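The stopper disc is centred at crop (300,285) with the fingers' midline at 297, so it is aligned. Descending and gripping.

```bash
python3 - <<'E'
from h import *
import pickle
im=pickle.load(open("w6.pkl","rb"))
print(plane(im,[[259.5,204.5]],.119),plane(im,[[256.2,195.2]],.094))
E
python3 -m handwheel '[{"x":2,"y":0,"z":35,"rx":0,"ry":0,"rz":0,"jaw":-0.5},{"x":2,"y":0,"z":60,"rx":0,"ry":0,"rz":0,"jaw":-0.3},{"x":2,"y":0,"z":68,"rx":0,"ry":0,"rz":0,"jaw":-0.1},{"x":2,"y":0,"z":69,"rx":0,"ry":0,"rz":0,"jaw":0},{"x":2,"y":0,"z":69,"rx":0,"ry":0,"rz":0,"jaw":0.2},{"x":2,"y":0,"z":69,"rx":0,"ry":0,"rz":0,"jaw":0.6},{"x":2,"y":0,"z":69,"rx":0,"ry":0,"rz":0,"jaw":1},{"x":2,"y":0,"z":69,"rx":0,"ry":0,"rz":0,"jaw":1}]' 25
```

```text
[[0.47684632 0.09819961 0.119     ]] [[0.47621532 0.10084356 0.094     ]]
time_s: 9.45
position: [0.4773, 0.1, 0.1001]
tcp_rot: [3.141, 0.001, 0.004]
wrist_force: [-0.8, -1.1, 6.3]
width: 0.0311
finger_force: 25.0
```

```bash
python3 -m handwheel '[{"x":0,"y":0,"z":-2,"rx":0,"ry":0,"rz":0,"jaw":1},{"x":0,"y":0,"z":-10,"rx":0,"ry":0,"rz":0,"jaw":1},{"x":0,"y":0,"z":-30,"rx":0,"ry":0,"rz":0,"jaw":1},{"x":0,"y":0,"z":-60,"rx":0,"ry":0,"rz":0,"jaw":1},{"x":0,"y":0,"z":-60,"rx":0,"ry":0,"rz":0,"jaw":1},{"x":0,"y":0,"z":-60,"rx":0,"ry":0,"rz":0,"jaw":1}]' 25
python3 - <<'E'
from h import *
im=cam("wrist"); print(env.state()["position"]); save(im,"w7.png",3,(160,110,360,310))
import pickle;pickle.dump(im,open("w7.pkl","wb"))
E
```

```text
time_s: 10.2
position: [0.4754, 0.1001, 0.1581]
tcp_rot: [-3.142, -0.001, 0.002]
wrist_force: [0.7, -0.5, -1.4]
width: 0.0309
finger_force: 24.8
[0.47496411 0.10002186 0.15747867]
```

View pics/w7.png

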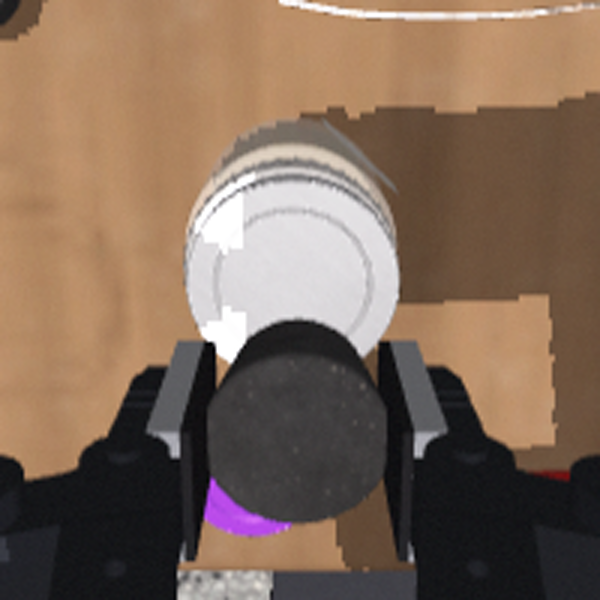

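Stopper held upright, and the lid is still centred on the jar at crop (293,280). Going to the dish.

```bash
python3 -m handwheel '[{"x":30,"y":-10,"z":0,"rx":0,"ry":0,"rz":0,"jaw":1},{"x":80,"y":-26,"z":0,"rx":0,"ry":0,"rz":0,"jaw":1},{"x":130,"y":-43,"z":0,"rx":0,"ry":0,"rz":0,"jaw":1},{"x":165,"y":-55,"z":20,"rx":0,"ry":0,"rz":0,"jaw":1},{"x":178,"y":-58,"z":60,"rx":0,"ry":0,"rz":0,"jaw":1},{"x":178,"y":-58,"z":100,"rx":0,"ry":0,"rz":0,"jaw":1},{"x":178,"y":-58,"z":125,"rx":0,"ry":0,"rz":0,"jaw":1},{"x":178,"y":-58,"z":138,"rx":0,"ry":0,"rz":0,"jaw":1},{"x":178,"y":-58,"z":143,"rx":0,"ry":0,"rz":0,"jaw":1},{"x":178,"y":-58,"z":143,"rx":0,"ry":0,"rz":0,"jaw":1}]' 25
python3 - <<'E'
from h import *
im=cam("wrist"); print(env.state()["position"]); blob(im,(22,150,120),(35,255,255),(258,190),60,.005,"dish")
E
```

```text
time_s: 11.5
position: [0.6544, 0.1582, 0.0162]
tcp_rot: [-3.141, -0.001, -0.001]
wrist_force: [-0.5, 0.2, 0.2]
width: 0.0308
finger_force: 24.8
[0.65495523 0.1582561  0.01690421]
dish [258.  203.7] [ 202  173  114   66 4770] [0.6714 0.158  0.005 ] mid 0.1577 0.6695 size 0.0687 0.0422
```

```bash
python3 -m handwheel '[{"x":0,"y":0,"z":4,"rx":0,"ry":0,"rz":0,"jaw":1},{"x":0,"y":0,"z":6,"rx":0,"ry":0,"rz":0,"jaw":1},{"x":0,"y":0,"z":7,"rx":0,"ry":0,"rz":0,"jaw":1},{"x":0,"y":0,"z":7.5,"rx":0,"ry":0,"rz":0,"jaw":1},{"x":0,"y":0,"z":7.5,"rx":0,"ry":0,"rz":0,"jaw":1}]' 25
```

```text
time_s: 12.18
position: [0.6543, 0.1582, 0.0093]
tcp_rot: [3.142, 0.001, 0.001]
wrist_force: [-2.2, -1.0, 6.4]
width: 0.0306
finger_force: 25.1
```

Contact felt (6 N). Releasing and backing off.

```bash
python3 -m handwheel '[{"x":0,"y":0,"z":-0.5,"rx":0,"ry":0,"rz":0,"jaw":0.15},{"x":0,"y":0,"z":-0.5,"rx":0,"ry":0,"rz":0,"jaw":0},{"x":0,"y":0,"z":-0.5,"rx":0,"ry":0,"rz":0,"jaw":-0.2},{"x":0,"y":0,"z":-0.5,"rx":0,"ry":0,"rz":0,"jaw":-0.4},{"x":0,"y":0,"z":-30,"rx":0,"ry":0,"rz":0,"jaw":-0.6},{"x":0,"y":0,"z":-80,"rx":0,"ry":0,"rz":0,"jaw":-1},{"x":0,"y":0,"z":-130,"rx":0,"ry":0,"rz":0,"jaw":-1},{"x":-40,"y":20,"z":-150,"rx":0,"ry":0,"rz":0,"jaw":-1},{"x":-80,"y":40,"z":-150,"rx":0,"ry":0,"rz":0,"jaw":-1},{"x":-80,"y":40,"z":-150,"rx":0,"ry":0,"rz":0,"jaw":-1}]' 25
python3 - <<'E'
from h import *
im=cam("wrist"); print(env.state()["position"]); save(im,"w8.png",1.2)
import pickle;pickle.dump(im,open("w8.pkl","wb"))
E
```

```text
time_s: 13.42
position: [0.5703, 0.1171, 0.1571]
tcp_rot: [3.141, -0.001, -0.006]
wrist_force: [0.3, 0.2, 0.2]
width: 0.0855
finger_force: 0.0
[0.57266332 0.11771088 0.15782216]
```

View pics/w8.png

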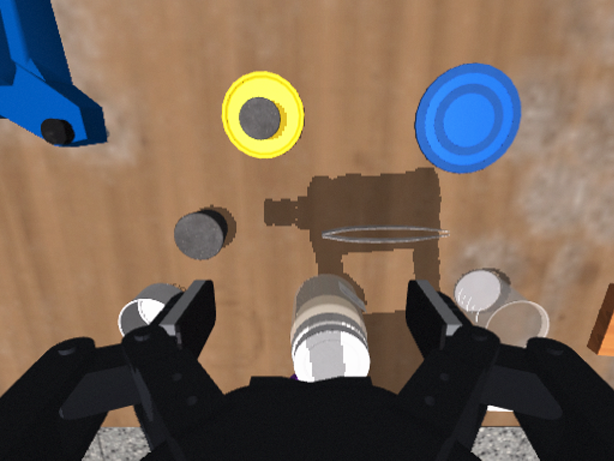

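Stopper upright in the dish at (260,117). Next the lid: approach with the jaws at ~74 mm and check with the side camera.

```bash
python3 -m handwheel '[{"x":-40,"y":8,"z":0,"rx":0,"ry":0,"rz":0,"jaw":-1},{"x":-80,"y":17,"z":0,"rx":0,"ry":0,"rz":0,"jaw":-0.75},{"x":-97,"y":17,"z":0,"rx":0,"ry":0,"rz":0,"jaw":-0.75},{"x":-97,"y":17,"z":0,"rx":0,"ry":0,"rz":0,"jaw":-0.75},{"x":-97,"y":17,"z":30,"rx":0,"ry":0,"rz":0,"jaw":-0.75},{"x":-97,"y":17,"z":55,"rx":0,"ry":0,"rz":0,"jaw":-0.75},{"x":-97,"y":17,"z":68,"rx":0,"ry":0,"rz":0,"jaw":-0.75},{"x":-97,"y":17,"z":73,"rx":0,"ry":0,"rz":0,"jaw":-0.75},{"x":-97,"y":17,"z":73,"rx":0,"ry":0,"rz":0,"jaw":-0.6},{"x":-97,"y":17,"z":73,"rx":0,"ry":0,"rz":0,"jaw":-0.5}]' 25
python3 - <<'E'
from h import *
im=cam("side"); w=cam("wrist"); print(env.state()["position"],env.state()["width"])
a=cv2.resize(im["pixels"][170:270,190:310],None,fx=4,fy=4,interpolation=cv2.INTER_CUBIC)
b=cv2.resize(w["pixels"][170:330,190:330],None,fx=2.5,fy=2.5,interpolation=cv2.INTER_CUBIC)[:400,:320]
cv2.imwrite("pics/c9.png",np.hstack([a,b])[...,::-1])
E
```

```text
time_s: 14.72
position: [0.4782, 0.1011, 0.0863]
tcp_rot: [-3.141, -0.001, -0.003]
wrist_force: [0.3, 0.1, -0.1]
width: 0.0642
finger_force: 0.0
[0.47785636 0.10109766 0.08615304] 0.06420633016300914
```

View pics/c9.png

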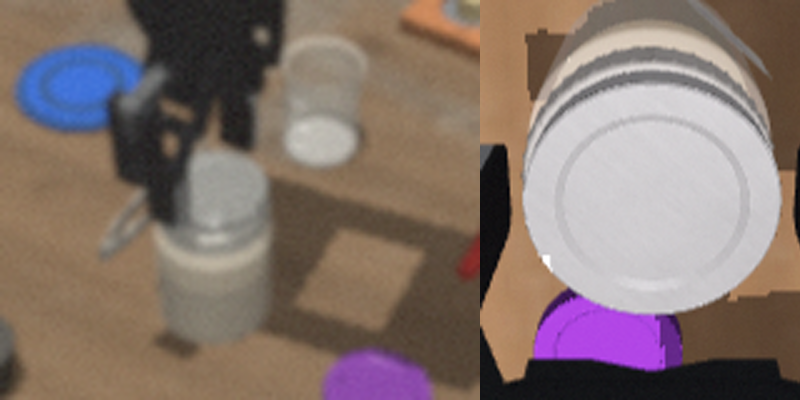

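Run:
```python
from h import *
import pickle
s=pickle.load(open("side0.pkl","rb"))
def proj(P):
    v=(np.array(P)-s["E"])@s["R"]; p,_=cv2.projectPoints(v.reshape(1,1,3),np.zeros(3),np.zeros(3),s["K"],s["D"]); return ((p.ravel()+.5-(190,170))*4).round(0)
for z in (.08,.084,.088,.092,.096): print(z,"inner",proj((.467,.133,z)),"outer",proj((.467,.147,z)))
for z in (.084,.094): print("lid near-x edge",z,proj((.4758-.029,.1003,z)),"+y",proj((.4758,.1293,z)),"-y",proj((.4758,.0713,z)))
```

```text
0.08 inner [194. 246.] outer [180. 262.]
0.084 inner [194. 240.] outer [179. 257.]
0.088 inner [193. 235.] outer [179. 252.]
0.092 inner [193. 230.] outer [179. 246.]
0.096 inner [193. 224.] outer [179. 241.]
lid near-x edge 0.084 [258. 216.] +y [183. 230.] -y [238. 166.]
lid near-x edge 0.094 [258. 203.] +y [183. 217.] -y [238. 153.]
```

The side picture puts the near fingertip at about (175,225), so z≈0.094, some 8 mm behind the TCP. The wrist crop shows the lid midway between the pads. I'll go down 5.5 mm and grip.

```bash
python3 -m handwheel '[{"x":-2,"y":0,"z":3,"rx":0,"ry":0,"rz":0,"jaw":-0.5},{"x":-2,"y":0,"z":5.5,"rx":0,"ry":0,"rz":0,"jaw":-0.45},{"x":-2,"y":0,"z":5.5,"rx":0,"ry":0,"rz":0,"jaw":-0.4},{"x":-2,"y":0,"z":5.5,"rx":0,"ry":0,"rz":0,"jaw":0},{"x":-2,"y":0,"z":5.5,"rx":0,"ry":0,"rz":0,"jaw":0.3},{"x":-2,"y":0,"z":5.5,"rx":0,"ry":0,"rz":0,"jaw":0.3}]' 20
```

```text
time_s: 15.58
position: [0.4752, 0.101, 0.0798]
tcp_rot: [-3.142, -0.001, -0.0]
wrist_force: [0.3, 0.5, 0.4]
width: 0.0568
finger_force: 21.5
```

```bash
python3 -m handwheel '[{"x":0,"y":0,"z":-1,"rx":0,"ry":0,"rz":0,"jaw":0.3},{"x":0,"y":0,"z":-4,"rx":0,"ry":0,"rz":0,"jaw":0.3},{"x":0,"y":0,"z":-12,"rx":0,"ry":0,"rz":0,"jaw":0.3},{"x":0,"y":0,"z":-30,"rx":0,"ry":0,"rz":0,"jaw":0.3},{"x":0,"y":0,"z":-60,"rx":0,"ry":0,"rz":0,"jaw":0.3},{"x":0,"y":0,"z":-80,"rx":0,"ry":0,"rz":0,"jaw":0.3},{"x":0,"y":0,"z":-80,"rx":0,"ry":0,"rz":0,"jaw":0.3}]' 25
python3 - <<'E'
from h import *
w=cam("wrist"); print(env.state()["position"],env.state()["width"]); save(w,"w10.png",1.2)
import pickle;pickle.dump(w,open("w10.pkl","wb"))
E
```

```text
time_s: 16.45
position: [0.477, 0.1012, 0.1623]
tcp_rot: [-3.141, -0.001, -0.009]
wrist_force: [-0.1, 0.1, -0.8]
width: 0.0568
finger_force: 26.8
[0.47574282 0.10108769 0.16069594] 0.05647991359179383
```

View pics/w10.png

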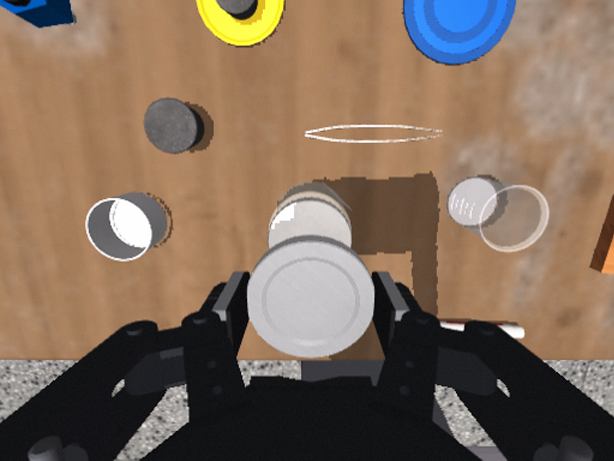

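Lid held level (centre at (311,297) in the picture); the jar stays put. Moving near the bitumen tin and stopping short for a look.

```bash
python3 -m handwheel '[{"x":10,"y":30,"z":0,"rx":0,"ry":0,"rz":0,"jaw":0.3},{"x":30,"y":80,"z":0,"rx":0,"ry":0,"rz":0,"jaw":0.3},{"x":50,"y":130,"z":0,"rx":0,"ry":0,"rz":0,"jaw":0.3},{"x":70,"y":180,"z":0,"rx":0,"ry":0,"rz":0,"jaw":0.3},{"x":90,"y":230,"z":0,"rx":0,"ry":0,"rz":0,"jaw":0.3},{"x":108,"y":275,"z":0,"rx":0,"ry":0,"rz":0,"jaw":0.3},{"x":120,"y":310,"z":0,"rx":0,"ry":0,"rz":0,"jaw":0.3},{"x":125,"y":322,"z":0,"rx":0,"ry":0,"rz":0,"jaw":0.3},{"x":125,"y":322,"z":0,"rx":0,"ry":0,"rz":0,"jaw":0.3},{"x":125,"y":322,"z":0,"rx":0,"ry":0,"rz":0,"jaw":0.3}]' 25
python3 - <<'E'
from h import *
import pickle
p=pickle.load(open("w10.pkl","rb")); print("lid held",plane(p,[[258.7,247.]],.175)-np.array([.4757,.1011,0]))
w=cam("wrist"); s=env.state();print(s["position"],s["width"]); pickle.dump(w,open("w11.pkl","wb"))
save(w,"w11.png",3,(180,70,340,250))
blob(w,(0,0,0),(180,255,60),(256,150),60,.032,"bitumen")
E
```

```text
time_s: 17.75
position: [0.5995, -0.2193, 0.1589]
tcp_rot: [-3.14, -0.002, 0.003]
wrist_force: [-1.6, 0.3, -1.4]
width: 0.0567
finger_force: 26.8
lid held [[ 0.00211037 -0.00047112  0.175     ]]
[ 0.59964772 -0.21924138  0.15925945] 0.05659943211139219
bitumen [261.5 153.9] [ 235  128   54   52 2183] [ 0.6287 -0.2225  0.032 ] mid -0.2225 0.6284 size 0.0541 0.0523
```

View pics/w11.png

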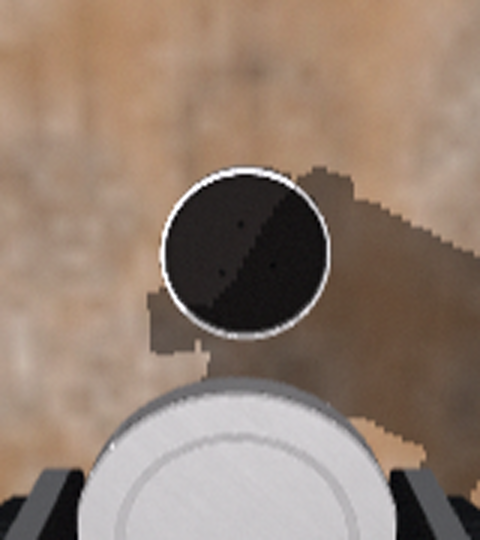

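Bitumen tin rim centred at crop (246,253), 57 mm wide, so its centre is at (0.629,-0.2225). Lowering the lid over it.

```bash
python3 -m handwheel '[{"x":27,"y":3,"z":20,"rx":0,"ry":0,"rz":0,"jaw":0.3},{"x":27,"y":3,"z":60,"rx":0,"ry":0,"rz":0,"jaw":0.3},{"x":27,"y":3,"z":90,"rx":0,"ry":0,"rz":0,"jaw":0.3},{"x":27,"y":3,"z":110,"rx":0,"ry":0,"rz":0,"jaw":0.3},{"x":27,"y":3,"z":119,"rx":0,"ry":0,"rz":0,"jaw":0.3},{"x":27,"y":3,"z":123,"rx":0,"ry":0,"rz":0,"jaw":0.3},{"x":27,"y":3,"z":125.5,"rx":0,"ry":0,"rz":0,"jaw":0.3},{"x":27,"y":3,"z":126.5,"rx":0,"ry":0,"rz":0,"jaw":0.3},{"x":27,"y":3,"z":126.5,"rx":0,"ry":0,"rz":0,"jaw":0.3}]' 25
```

```text
time_s: 18.92
position: [0.6277, -0.2242, 0.0339]
tcp_rot: [3.141, 0.001, 0.002]
wrist_force: [-0.6, 0.3, -0.3]
width: 0.0564
finger_force: 26.8
```

```bash
python3 -m handwheel '[{"x":-0.5,"y":-2,"z":0,"rx":0,"ry":0,"rz":0,"jaw":0.3},{"x":-0.5,"y":-2,"z":1,"rx":0,"ry":0,"rz":0,"jaw":0.3},{"x":-0.5,"y":-2,"z":2,"rx":0,"ry":0,"rz":0,"jaw":0.3},{"x":-0.5,"y":-2,"z":2.5,"rx":0,"ry":0,"rz":0,"jaw":0.3},{"x":-0.5,"y":-2,"z":2.5,"rx":0,"ry":0,"rz":0,"jaw":0.3}]' 25
```

```text
time_s: 19.55
position: [0.6267, -0.2219, 0.0308]
tcp_rot: [-3.142, -0.001, 0.0]
wrist_force: [-0.2, 0.7, -0.3]
width: 0.0564
finger_force: 26.9
```

```bash
python3 -m handwheel '[{"x":0,"y":0,"z":0.5,"rx":0,"ry":0,"rz":0,"jaw":0.3},{"x":0,"y":0,"z":0.5,"rx":0,"ry":0,"rz":0,"jaw":0.3},{"x":0,"y":0,"z":1,"rx":0,"ry":0,"rz":0,"jaw":0.3},{"x":0,"y":0,"z":1,"rx":0,"ry":0,"rz":0,"jaw":0.3}]' 25
```

```text
time_s: 20.05
position: [0.6268, -0.2219, 0.0307]
tcp_rot: [-3.142, -0.001, 0.0]
wrist_force: [-2.9, 0.4, 6.1]
width: 0.0564
finger_force: 27.3
```

Contact (6 N). Releasing.

```bash
python3 -m handwheel '[{"x":0,"y":0,"z":0,"rx":0,"ry":0,"rz":0,"jaw":-0.4},{"x":0,"y":0,"z":0,"rx":0,"ry":0,"rz":0,"jaw":-0.5},{"x":0,"y":0,"z":0,"rx":0,"ry":0,"rz":0,"jaw":-0.65},{"x":0,"y":0,"z":0,"rx":0,"ry":0,"rz":0,"jaw":-0.75},{"x":0,"y":0,"z":-20,"rx":0,"ry":0,"rz":0,"jaw":-1},{"x":0,"y":0,"z":-60,"rx":0,"ry":0,"rz":0,"jaw":-1},{"x":0,"y":0,"z":-110,"rx":0,"ry":0,"rz":0,"jaw":-1},{"x":-30,"y":0,"z":-150,"rx":0,"ry":0,"rz":0,"jaw":-1},{"x":-30,"y":0,"z":-150,"rx":0,"ry":0,"rz":0,"jaw":-1},{"x":-30,"y":0,"z":-150,"rx":0,"ry":0,"rz":0,"jaw":-1}]' 25
python3 - <<'E'
from h import *
import pickle
w=cam("wrist"); pickle.dump(w,open("w12.pkl","wb")); sd=cam("side")
a=cv2.resize(w["pixels"][90:250,170:340],None,fx=2.5,fy=2.5,interpolation=cv2.INTER_CUBIC)
b=cv2.resize(sd["pixels"][130:180,230:280],(400,400),interpolation=cv2.INTER_CUBIC)
cv2.imwrite("pics/c12.png",np.hstack([a[:400,:400],b])[...,::-1]); print(env.state()["position"])
E
```

```text
time_s: 21.3
position: [0.5969, -0.2219, 0.1806]
tcp_rot: [3.141, 0.001, 0.002]
wrist_force: [-0.1, 1.5, 0.6]
width: 0.0855
finger_force: 0.0
[ 0.59614898 -0.22139691  0.17832508]
```

View pics/c12.png

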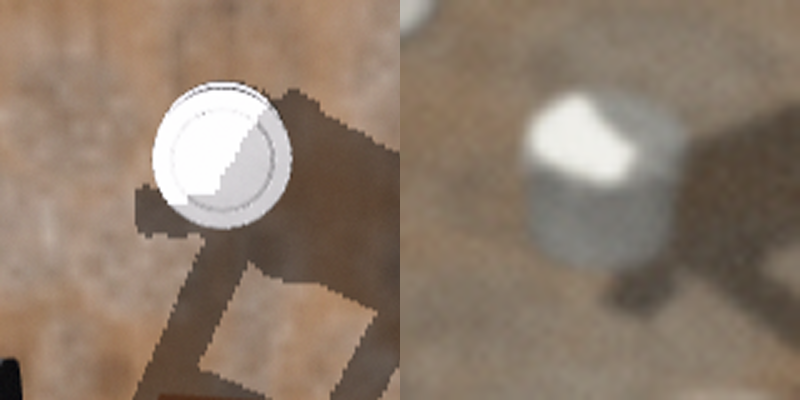

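The lid sits flush on the bitumen tin, centred at crop (222,155) left and (605,140) right. I have now viewed 16 pictures, which is over the limit of 14, so from here I go by measured numbers only. Moving over the jar.

```bash
python3 -m handwheel '[{"x":-20,"y":-40,"z":0,"rx":0,"ry":0,"rz":0,"jaw":-1},{"x":-40,"y":-95,"z":0,"rx":0,"ry":0,"rz":0,"jaw":-1},{"x":-60,"y":-150,"z":0,"rx":0,"ry":0,"rz":0,"jaw":-1},{"x":-80,"y":-205,"z":0,"rx":0,"ry":0,"rz":0,"jaw":-1},{"x":-100,"y":-260,"z":0,"rx":0,"ry":0,"rz":0,"jaw":-1},{"x":-115,"y":-300,"z":0,"rx":0,"ry":0,"rz":0,"jaw":-1},{"x":-120,"y":-322,"z":0,"rx":0,"ry":0,"rz":0,"jaw":-1},{"x":-120,"y":-322,"z":0,"rx":0,"ry":0,"rz":0,"jaw":-1},{"x":-120,"y":-322,"z":0,"rx":0,"ry":0,"rz":0,"jaw":-1}]' 25
python3 - <<'E'
from h import *
w=cam("wrist"); print(env.state()["position"])
blob(w,(0,0,140),(180,45,255),(256,185),30,.084,"jar")
blob(w,(0,0,165),(180,40,255),(256,185),30,.084,"jar")
E
```

```text
time_s: 22.52
position: [0.4764, 0.0996, 0.1789]
tcp_rot: [3.141, 0.001, -0.002]
wrist_force: [-1.4, -1.0, -0.3]
width: 0.0856
finger_force: 0.0
[0.47660603 0.09933964 0.1790875 ]
jar [256.  190.1] [ 224  155   65   70 3535] [0.4772 0.1014 0.084 ] mid 0.1014 0.4766 size 0.0595 0.0669
jar [255.8 190.9] [ 224  156   65   68 3366] [0.4765 0.1016 0.084 ] mid 0.1014 0.4766 size 0.0595 0.065
```

Jar found at (0.476,0.101), with a white lid about 60 mm across. Descending and gripping.

```bash
python3 -m handwheel '[{"x":-0.5,"y":-1.5,"z":40,"rx":0,"ry":0,"rz":0,"jaw":-1},{"x":-0.5,"y":-1.5,"z":65,"rx":0,"ry":0,"rz":0,"jaw":-1},{"x":-0.5,"y":-1.5,"z":85,"rx":0,"ry":0,"rz":0,"jaw":-1},{"x":-0.5,"y":-1.5,"z":105,"rx":0,"ry":0,"rz":0,"jaw":-1},{"x":-0.5,"y":-1.5,"z":125,"rx":0,"ry":0,"rz":0,"jaw":-1},{"x":-0.5,"y":-1.5,"z":137,"rx":0,"ry":0,"rz":0,"jaw":-1},{"x":-0.5,"y":-1.5,"z":137,"rx":0,"ry":0,"rz":0,"jaw":-0.7},{"x":-0.5,"y":-1.5,"z":137,"rx":0,"ry":0,"rz":0,"jaw":-0.5},{"x":-0.5,"y":-1.5,"z":137,"rx":0,"ry":0,"rz":0,"jaw":0},{"x":-0.5,"y":-1.5,"z":137,"rx":0,"ry":0,"rz":0,"jaw":0.2}]' 40
```

```text
time_s: 23.82
position: [0.4765, 0.1015, 0.0432]
tcp_rot: [3.141, 0.001, 0.002]
wrist_force: [0.4, -0.2, -1.1]
width: 0.0647
finger_force: 44.7
```

```bash
python3 -m handwheel '[{"x":0,"y":0,"z":0,"rx":0,"ry":0,"rz":0,"jaw":0.2},{"x":0,"y":0,"z":-2,"rx":0,"ry":0,"rz":0,"jaw":0.2},{"x":0,"y":0,"z":-10,"rx":0,"ry":0,"rz":0,"jaw":0.2},{"x":0,"y":0,"z":-30,"rx":0,"ry":0,"rz":0,"jaw":0.2},{"x":0,"y":0,"z":-60,"rx":0,"ry":0,"rz":0,"jaw":0.2},{"x":0,"y":0,"z":-90,"rx":0,"ry":0,"rz":0,"jaw":0.2},{"x":0,"y":0,"z":-90,"rx":0,"ry":0,"rz":0,"jaw":0.2},{"x":0,"y":0,"z":-90,"rx":0,"ry":0,"rz":0,"jaw":0.2}]' 40
```

```text
time_s: 24.82
position: [0.4752, 0.1015, 0.1319]
tcp_rot: [3.142, 0.001, -0.002]
wrist_force: [-1.1, -0.3, -2.2]
width: 0.0647
finger_force: 44.9
```

```bash
python3 -m handwheel '[{"x":40,"y":5,"z":0,"rx":0,"ry":0,"rz":0,"jaw":0.2},{"x":80,"y":25,"z":0,"rx":0,"ry":0,"rz":0,"jaw":0.2},{"x":115,"y":55,"z":0,"rx":0,"ry":0,"rz":0,"jaw":0.2},{"x":145,"y":85,"z":0,"rx":0,"ry":0,"rz":0,"jaw":0.2},{"x":165,"y":110,"z":0,"rx":0,"ry":0,"rz":0,"jaw":0.2},{"x":175,"y":121,"z":15,"rx":0,"ry":0,"rz":0,"jaw":0.2},{"x":175,"y":121,"z":40,"rx":0,"ry":0,"rz":0,"jaw":0.2},{"x":175,"y":121,"z":50,"rx":0,"ry":0,"rz":0,"jaw":0.2},{"x":175,"y":121,"z":50,"rx":0,"ry":0,"rz":0,"jaw":0.2},{"x":175,"y":121,"z":50,"rx":0,"ry":0,"rz":0,"jaw":0.2}]' 40
python3 - <<'E'
from h import *
w=cam("wrist"); print(env.state()["position"])
m=cv2.inRange(cv2.cvtColor(w["pixels"],cv2.COLOR_RGB2HSV),(100,120,50),(125,255,255))
n,l,st,ce=cv2.connectedComponentsWithStats(m)
i=1+st[1:,4].argmax(); print(st[i])
# outer contour, keep points on mat's far rim: fit circle of free radius with mat-plane points, drop picture occlusion (near side)
ys,xs=np.where(l==i); P=[]
for u in np.unique(xs):
    P.append((u,ys[xs==u].min()-.5))
Q=plane(w,P,.004); A=np.c_[2*Q[:,:2],np.ones(len(Q))]; c=np.linalg.lstsq(A,(Q[:,:2]**2).sum(1),rcond=None)[0]
print("mat",c[:2],"r",np.sqrt(c[2]+c[0]**2+c[1]**2))
E
```

```text
time_s: 26.08
position: [0.6514, -0.0189, 0.0833]
tcp_rot: [3.142, 0.002, 0.001]
wrist_force: [-0.3, 0.5, -1.5]
width: 0.0648
finger_force: 45.0
[ 0.65185607 -0.01908774  0.08386359]
[ 208  143  105   68 3471]
mat [ 0.65188476 -0.02051842] r 0.04530279437191066
```

The mat measures centre (0.652,-0.0205) with r = 45 mm, against 46 expected. I'll shift 1 mm in y and lower.

```bash
python3 -m handwheel '[{"x":0.5,"y":1,"z":15,"rx":0,"ry":0,"rz":0,"jaw":0.2},{"x":0.5,"y":1,"z":26,"rx":0,"ry":0,"rz":0,"jaw":0.2},{"x":0.5,"y":1,"z":32,"rx":0,"ry":0,"rz":0,"jaw":0.2},{"x":0.5,"y":1,"z":34.5,"rx":0,"ry":0,"rz":0,"jaw":0.2},{"x":0.5,"y":1,"z":35.5,"rx":0,"ry":0,"rz":0,"jaw":0.2},{"x":0.5,"y":1,"z":36,"rx":0,"ry":0,"rz":0,"jaw":0.2},{"x":0.5,"y":1,"z":36,"rx":0,"ry":0,"rz":0,"jaw":0.2}]' 40
```

```text
time_s: 27.0
position: [0.652, -0.0204, 0.0473]
tcp_rot: [3.142, 0.001, 0.001]
wrist_force: [-0.6, 0.2, -1.0]
width: 0.0648
finger_force: 45.2
```

```bash
python3 -m handwheel '[{"x":0,"y":0,"z":0.5,"rx":0,"ry":0,"rz":0,"jaw":0.2},{"x":0,"y":0,"z":0.7,"rx":0,"ry":0,"rz":0,"jaw":0.2},{"x":0,"y":0,"z":0.7,"rx":0,"ry":0,"rz":0,"jaw":0.2}]' 40
```

```text
time_s: 27.38
position: [0.652, -0.0204, 0.0472]
tcp_rot: [3.141, 0.001, 0.001]
wrist_force: [-3.7, 0.6, 4.9]
width: 0.0648
finger_force: 45.4
```

Contact (5 N). Opening and withdrawing straight up.

```bash
python3 -m handwheel '[{"x":0,"y":0,"z":0,"rx":0,"ry":0,"rz":0,"jaw":-0.7},{"x":0,"y":0,"z":0,"rx":0,"ry":0,"rz":0,"jaw":-1},{"x":0,"y":0,"z":0,"rx":0,"ry":0,"rz":0,"jaw":-1},{"x":0,"y":0,"z":0,"rx":0,"ry":0,"rz":0,"jaw":-1},{"x":0,"y":0,"z":-15,"rx":0,"ry":0,"rz":0,"jaw":-1},{"x":0,"y":0,"z":-40,"rx":0,"ry":0,"rz":0,"jaw":-1},{"x":0,"y":0,"z":-75,"rx":0,"ry":0,"rz":0,"jaw":-1},{"x":0,"y":0,"z":-120,"rx":0,"ry":0,"rz":0,"jaw":-1},{"x":-40,"y":0,"z":-150,"rx":0,"ry":0,"rz":0,"jaw":-1},{"x":-80,"y":0,"z":-150,"rx":0,"ry":0,"rz":0,"jaw":-1}]' 40
python3 -m handwheel '[{"x":-50,"y":0,"z":0,"rx":0,"ry":0,"rz":0,"jaw":-1},{"x":-50,"y":0,"z":0,"rx":0,"ry":0,"rz":0,"jaw":-1},{"x":-50,"y":0,"z":0,"rx":0,"ry":0,"rz":0,"jaw":-1}]' 40
python3 - <<'E'
from h import *
w=cam("wrist"); print(env.state()["position"])
p,_=cv2.projectPoints(((np.array([.652,-.0205,.084])-w["E"])@w["R"]).reshape(1,1,3),np.zeros(3),np.zeros(3),w["K"],w["D"]); c=p.ravel(); print(c)
blob(w,(0,0,140),(180,60,255),c,25,.084,"jar")
blob(w,(100,120,50),(125,255,255),c,40,.004,"mat")
p,_=cv2.projectPoints(((np.array([.629,-.2225,.045])-w["E"])@w["R"]).reshape(1,1,3),np.zeros(3),np.zeros(3),w["K"],w["D"]); c=p.ravel(); print(c)
blob(w,(0,0,140),(180,60,255),c,20,.045,"lid")
p,_=cv2.projectPoints(((np.array([.654,.158,.0275])-w["E"])@w["R"]).reshape(1,1,3),np.zeros(3),np.zeros(3),w["K"],w["D"]); c=p.ravel()
blob(w,(0,0,0),(180,90,95),c,20,.0275,"stopper");
E
```

```text
time_s: 28.62
position: [0.574, -0.0209, 0.2016]
tcp_rot: [3.14, 0.001, 0.015]
wrist_force: [0.2, 0.4, 0.2]
width: 0.0855
finger_force: 0.0
time_s: 29.0
position: [0.5227, -0.0206, 0.1975]
tcp_rot: [3.141, 0.001, 0.005]
wrist_force: [0.5, -0.8, -0.7]
width: 0.0855
finger_force: 0.0
[ 0.52336394 -0.02069991  0.19763554]
[257.8640629   40.10642983]
jar [258.1  42.7] [ 223    3   71   83 4555] [ 0.65   -0.0207  0.084 ] mid -0.0206 0.6478 size 0.0609 0.0644
mat [257.2  80. ] [ 219   39   79   62 1293] [ 0.6287 -0.0196  0.004 ] mid -0.0205 0.6391 size 0.091 0.0661
[455.96381366  75.647936  ]
lid [453.6  78.7] [ 425   49   59   61 2784] [ 0.6261 -0.2207  0.045 ] mid -0.2212 0.625 size 0.0607 0.0594
stopper [94.2 55.2] [ 76  38  38  33 921] [0.6508 0.1529 0.0275] mid 0.1523 0.6517 size 0.0403 0.0323
```

Jar, lid and stopper all measure within a few mm of target and upright. Handing in.

```bash
python3 -c "
from rig import env
print(env.job_done())"
```

```text
the job is handed in; nothing more can be done
None
```

The pile is taken apart in order and handed in at about 29 s, with the weight in the block, the stopper in the dish, the lid on the bitumen tin and the jar on the mat; the verdict was not shown, the jar was checked by measurement only, and I viewed 16 pictures against the limit of 14.

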